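Fit the large cog to the camera-slide drive

ROBOT

A 6-joint arm with a two-finger parallel gripper is mounted at the origin on the work surface. World frame = base frame: x ahead of the robot, y to its left, z up, the work surface at z = 0. Lengths are in m, angles in rad, forces in N, time in s.
With the tool pointing down it reaches from about 0.25 to 0.725 m from the base axis. Payload 4 kg.
Tool frame: the origin (TCP) lies at the very end of the fingers, on their centre line; the grasp point (between the pads) lies 19 mm behind it; z points along the fingers, y is the line along which they close (so a half turn about z gives the same grasp; the last joint's range is limited). The gripper opens to 85 mm and grips with 20 to 120 N. Pads are 22 mm wide; open, the fingers measure 114 mm over their backs; the gripper's body (76 mm by 85 mm) begins 54 mm behind the grasp point. The pads swing forward as they close: fully open they stand 13 mm farther back than shut.
Start: joints at [-1.324, 0.241, 0.005, 1.335, 0, 1.571], TCP at [0.122, -0.485, 0.231] pointing down, gripper open.
Joint ranges: [-2.72, 2.72], [-1.05, 1.87], [-1.09, 1.28], [-1.99, 2.15], [-1.42, 1.44], [-3.14, 3.14]. Speed limits (rad/s): [2.79, 2.79, 3.14, 3.14, 3.14, 3.14].

INTERFACE

Orientations are given as a unit quaternion [x, y, z, w].
In Python, from workcell import bot, vision, workorder, boxes_of gives the robot as it stands.
- The arm moves only by the tool send_rows, never from a script. Its argument "motion" is text: rows parted by semicolons, each of 5 numbers parted by spaces: the closure, from -1 (fully open) to 1 (shut), so that 0 is half open, then the shift along the tool's x, y, z in cm, then the turn about the tool's z in rad. In form: claw x y z twist; .... A call has 1 to 5 rows; each row is the pose to reach, as a shift and turn from the pose commanded when the call began, along the tool's axes at that moment; what a row does not reach only later rows make up. A row lasts 1/10 s, in which the tool goes at most 50 mm and 8.59 degrees, less where a joint would pass 70% of its speed; a pose out of reach is approached as far as the arm can. A call with a gripper value outside its range is refused whole. The fingers move at their own pace and stop on an object; the grip force is fixed at half the most. Time passes only in rows, so rows that repeat a pose let the fingers close. It gives the time, the measured TCP pose, the force, the opening and the grip force at its end, in the units of the state.
- bot.get_obs(): the state, without advancing time (a new reading comes with each control period).
- vision.camera(name): name is "side" or "top"; returns the picture (480x640x3 uint8, red, green, blue); there is no depth.
- vision.camera_model(name): a dict with "fov_y" (degrees; the focal length in pixels is half the picture's height over the tangent of half this angle, whatever the lens; pixels are square), "cx", "cy" (the principal point, pixels), "world_from_camera" (4x4, takes a point from camera to world coordinates). Camera axes: x right, y down, z forward; pixel columns grow to the right and rows downward; lengths in m; the calibration is good to about 2 mm. A picture is of the moment at which its call begins. camera_model takes no time and is no camera call.
- workorder.job_done(): hands the job in; it is judged then, once.
Trained networks look in the newest picture that a camera, given by its name, has taken for a name from the list of things; names that differ only in an ending like _2 or _b are one class to them, and where a whole thing is asked for, a point or a joint stands for the part that bears it (a point fixed in the world has none). Each returns a list of dicts, best first, with "conf" (0 to 1); they miss things now and then, are a little off and sometimes report something else, mostly with a low value. They report only what shows in the picture. A call takes as long as a camera call.
- boxes_of(camera, target): "rect" ([centre column, centre row, width, height] in pixels, round what is visible of it).
The state is a dict: "clock": time; "joint_pos": joint angles; "joint_vel": joint speeds; "tau": joint torques, N m; "eef_pos": TCP position; "tool_rot": TCP orientation; "ft_force": force on the tool from outside, world axes, zero at the start; "ft_torque": the same for the moment, N m; "grip_width": finger opening in m; "grasp_force": force on a finger pad.
Only numpy, scipy, OpenCV 4.12 (cv2) and the standard library are available. Lean on these libraries where they do the work, as an engineer would, in place of code of your own. Each camera call takes 0.05 s, during which the arm holds its last target. There are 200 camera calls.

TASK

Fit the large cog on the drive unit beside the camera rail: lift it by its hexagonal collar, turn it so that its wide slot meets the wide master spline of the upright hub, slide it down the splines and press it past the sprung balls until it clicks fully home on the shoulder. Let go of it, and leave the small cog, the camera, the lens and the clamp where they are.

Things in the scene. Friction and masses are not known exactly. Their poses are not given: they have to be found in the camera images.
- large_cog_centre (a point): Centre of the loose steel large cog, on its axis, 25 mm above its underside. It lies flat: toothed disc 106 mm across, 10 mm thick, and on it a hexagonal collar 50 mm across flats, from 10 to 50 mm above the underside; 0.3 to 0.5 kg. z: its axis, up. x: towards the wide slot of its bore. Collar flats face 0, 60, 120, 180, 240, 300 degrees about z from x.
- large_cog_slot (a point): Middle of the large cog's wide slot (18 mm wide), 16 mm from its axis along its x, 10 mm above its underside; a brass rib on the disc (8 mm wide, 3 mm high) points the same way. Two 10 mm slots lie at +120 and -120 degrees about z. The slots and the lands between them (28 mm clear across, slot floors 20 mm from the axis) fill the lowest 20 mm of the bore; above it is hexagonal, 40 mm across flats.
- small_cog_centre (a point): The same point of the small cog, not wanted and to be left alone: same collar and bore, but a disc of only 80 mm. It lies flat on the desk. The cogs may lie either way round, left or right of the drive unit.
- hub_seat (a point): Point on the axis of the fixed upright steel hub, on its shoulder (48 mm across), where the underside of a seated cog rests: 46 mm above the desk, 6 mm above the drive unit's grey-topped housing (130 x 120 x 40 mm). z: up. x: towards the master spline. The hub does not turn. The cog fits only with its x along this x, with 8 degrees play either way and 2 mm sideways.
- hub_key (a point): Ridge of the hub's wide master spline, 15 mm from the axis along the hub's x, 42 mm above the shoulder. It is 13 mm wide with straight sides up to 36 mm, then a 45 degree gable as lead-in; two 5 mm splines are at +120 and -120 degrees about z. All reach 17.5 mm from the axis; the core is 24 mm across. A brass mark on the housing points the same way. A cog turned wrongly rests on the ridge.
- hub_top (a point): Tip of the hub's plain tapered nose, on its axis, 54 mm above the shoulder. The nose narrows from 24 mm across, 14 mm lower, to 12 mm here.
- ball0 (a joint): One of three sprung brass balls in the hub core, at 60, 180 and 300 degrees about z from x, centred 25 mm above the shoulder. 0 = out, up to 0.004 m pushed in. They stop the cog about 28 mm above its seat; a downward push of 8 to 16 N carries it past. Once its underside is on the shoulder they spring out over the lands and hold it.
- camera: Black loose camera, 128 mm wide and 96 mm high, bystander; origin under its middle.
- lens: Loose black lens standing upright, 76 mm across and 85 mm high, bystander; origin under its middle.
- clamp: Loose small bracket with a wing bolt, 110 x 50 x 57 mm high, bystander; origin under its middle.

How it is judged:
At the end, for the whole second after the job is handed in: The large cog sits on the hub, collar up, its underside on the shoulder within 3 mm (past the balls), centred within 4 mm, level within 0.08 rad, its wide slot on the master spline (0.25 rad), at rest (z of large_cog_centre in the frame of hub_seat between 0.022 and 0.028 m and horizontal distance between large_cog_centre and hub_seat below 0.004 m and angle between the x axis of large_cog_centre and the x axis of hub_seat, either way round below 0.25 rad and angle between large_cog_centre's own z axis and vertical below 0.08 rad and linear speed of large_cog below 0.02 m/s); the robot touches nothing.
It fails at once if the small cog is moved more than 25 mm (distance of small_cog_centre from where it was at the start of the episode above 0.025 m).
It fails at once if the camera is moved more than 25 mm (distance of camera from where it was at the start of the episode above 0.025 m).
It fails at once if the lens is moved more than 25 mm (distance of lens from where it was at the start of the episode above 0.025 m).
It fails at once if the clamp is moved more than 25 mm (distance of clamp from where it was at the start of the episode above 0.025 m).
It also fails if it takes over 42 s, if anything falls off the work surface, if the arm or the gripper's body presses on something with over 40 N, if the wrist force passes 120 N, or if a joint passes its speed limit or range.

## Working session

There is one attempt and no reset: what is moved stays moved. The work goes in short steps, Python scripts to look and compute and a tool call to move; the robot and the scene stay as the last step left them, time stands still between calls to the robot, and variables do not carry over. Pictures are saved under pics/ and viewed, at most 10 in all, crops included, and the job is handed in when it is done.

Besides the shell and the picture viewer there is one more tool, called as name(argument=value, ...), one argument or row to a line, values as JSON. send_rows: Moves the arm, as the interface text tells. Its arguments: {"type":"object","properties":{"motion":{"type":"string"}},"required":["motion"]}

```bash
mkdir -p pics; python3 - <<'E'
from workcell import bot, vision, workorder, boxes_of
import cv2
o=bot.get_obs();print({k:o[k] for k in("clock","eef_pos","tool_rot","grip_width","ft_force")})
for c in("side","top"):
    im=vision.camera(c);cv2.imwrite(f"pics/{c}0.png",im[:,:,::-1]);m=vision.camera_model(c);print(c,m)
    for t in("large_cog_centre","small_cog_centre","hub_seat","hub_top","camera","lens","clamp"):
        try:print(t,[(r["rect"],r["conf"]) for r in boxes_of(c,t)][:3])
        except Exception as e:print(t,e)
print(bot.get_obs()["clock"])
E
```

```text
{'clock': 0.0, 'eef_pos': array([ 0.1220054 , -0.48424471,  0.23042379]), 'tool_rot': array([ 9.92395112e-01,  1.23088875e-01, -1.30740706e-04, -1.02666772e-03]), 'grip_width': 0.08555722878475729, 'ft_force': array([ 0.46162414,  0.57926285, -0.2612943 ])}
side {'fov_y': 57.79688982673634, 'cx': 318.355302790757, 'cy': 238.63909424589687, 'world_from_camera': array([[ 0.98070377, -0.14032102,  0.13612537,  0.49121112],
       [-0.19535348, -0.67646132,  0.71009654, -0.67013317],
       [-0.00755792, -0.72298692, -0.69082038,  0.72099004],
       [ 0.        ,  0.        ,  0.        ,  1.        ]])}
large_cog_centre [([271.0, 373.0, 58.2, 54.0], 0.96)]
small_cog_centre [([248.8, 189.3, 26.7, 35.4], 0.8)]
hub_seat [([314.5, 253.3, 18.8, 26.8], 0.94)]
hub_top [([313.1, 253.5, 26.5, 27.3], 0.69)]
camera [([358.1, 193.5, 45.4, 56.4], 0.57), ([412.4, 320.3, 45.5, 58.6], 0.27)]
lens [([413.5, 318.9, 47.3, 59.1], 0.7), ([312.1, 251.9, 24.8, 26.5], 0.62)]
clamp [([390.1, 240.0, 20.9, 37.4], 0.96)]
top {'fov_y': 52.20974472601483, 'cx': 329.0465308176164, 'cy': 238.14175309933046, 'world_from_camera': array([[-0.02466644, -0.99254738,  0.11933674,  0.50083848],
       [-0.99904415,  0.02878336,  0.03289839, -0.01681848],
       [-0.03608812, -0.11841119, -0.99230864,  1.01226615],
       [ 0.        ,  0.        ,  0.        ,  1.        ]])}
large_cog_centre [([469.1, 303.9, 57.5, 53.5], 0.72)]
small_cog_centre [([205.7, 312.1, 38.7, 36.1], 0.66), ([469.0, 305.1, 53.2, 53.9], 0.3)]
hub_seat [([347.9, 244.8, 37.8, 23.7], 0.86)]
hub_top [([348.4, 243.3, 34.9, 25.3], 0.9), ([325.8, 154.0, 55.2, 27.8], 0.26)]
camera [([249.9, 176.4, 69.5, 62.7], 0.74)]
lens [([453.8, 168.4, 48.8, 42.5], 0.75)]
clamp [([327.6, 151.8, 51.3, 29.7], 0.88)]
0.8
```

View pics/top0.png

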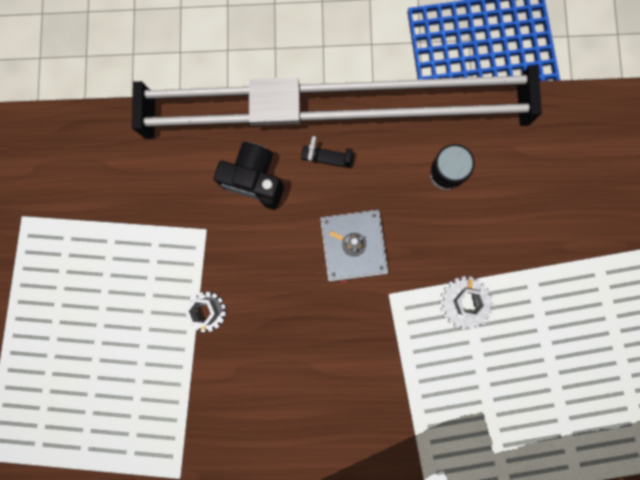

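View pics/side0.png

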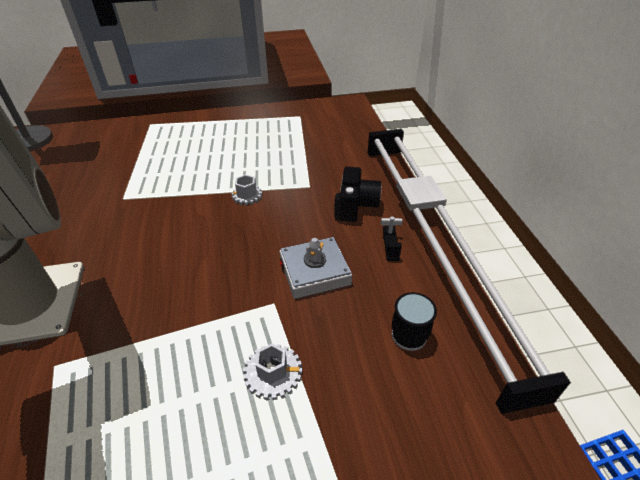

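The top view shows the large cog at about (467,302), with its rib pointing up to (471,284). The hub is at (353,243) with its mark to the left at (336,236), and the small cog is at (207,311). Next I'll crop in close.

```bash
cat > h.py <<'E'
from workcell import bot, vision, workorder, boxes_of
import cv2, numpy as np
def cam(c):
    m=vision.camera_model(c);f=240/np.tan(np.radians(m["fov_y"]/2));return m,f
def ray(c,u,v,z):
    m,f=cam(c);T=m["world_from_camera"];d=T[:3,:3]@[(u-m["cx"])/f,(v-m["cy"])/f,1];o=T[:3,3];return o+d*(z-o[2])/d[2]
def proj(c,p):
    m,f=cam(c);T=m["world_from_camera"];q=T[:3,:3].T@(np.asarray(p)-T[:3,3]);return np.array([m["cx"]+f*q[0]/q[2],m["cy"]+f*q[1]/q[2]])
def crop(im,u,v,w,h,s):
    M=np.float64([[s,0,-s*(u-w/2)],[0,s,-s*(v-h/2)]]);return cv2.warpAffine(im,M,(int(w*s),int(h*s)),flags=cv2.INTER_CUBIC)
E
python3 - <<'E'
from h import *
t=cv2.imread("pics/top0.png");s=cv2.imread("pics/side0.png")
a=[crop(t,467,302,80,60,5),crop(t,353,243,80,60,5),crop(s,272,370,80,60,5),crop(s,316,260,80,60,5)]
cv2.imwrite("pics/m0.png",np.vstack([np.hstack(a[:2]),np.hstack(a[2:])]))
E
```

```text
(no output)
```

View pics/m0.png

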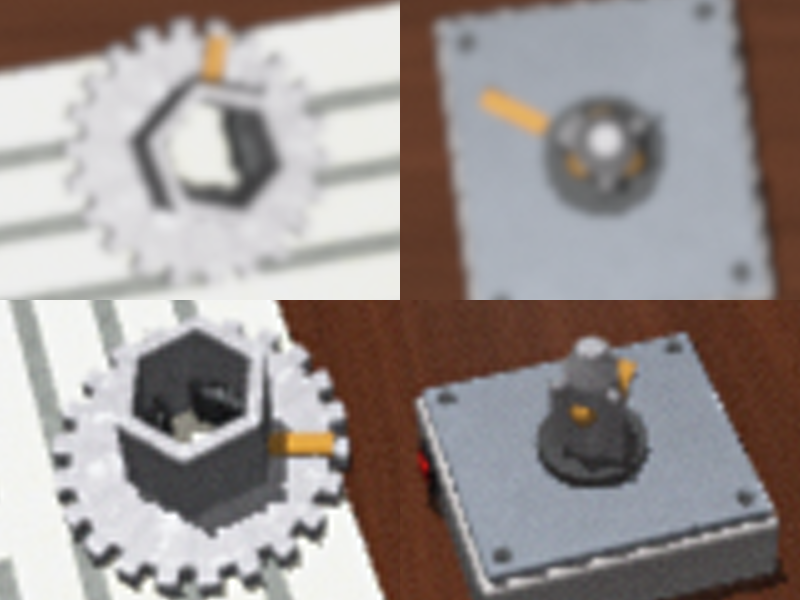

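```bash
python3 - <<'E'
from h import *
np.set_printoptions(precision=4,suppress=True)
im=cv2.imread("pics/top0.png");sd=cv2.imread("pics/side0.png")
def orange(i):
    h=cv2.cvtColor(i,cv2.COLOR_BGR2HSV);return ((h[...,0]>12)&(h[...,0]<24)&(h[...,1]>130)&(h[...,2]>150)).astype(np.uint8)
for c,i in(("top",im),("side",sd)):
    n,l,s,ce=cv2.connectedComponentsWithStats(orange(i))
    for k in range(1,n):
        if s[k,4]>5:
            p=np.argwhere(l==k)[:,::-1].astype(np.float32);print(c,s[k],ce[k],ray(c,*ce[k],.013),ray(c,*ce[k],.04), cv2.fitLine(p,cv2.DIST_L2,0,.01,.01).ravel())
for n,c,u,v,z in[("cog disc","top",466,302.4,.008),("rib in","top",469.6,287.6,.013),("rib out","top",470.6,279.4,.013),
 ("rib in","side",286.4,368.6,.013),("rib out","side",299,368.6,.013),
 ("mark out","top",329.8,232.4,.04),("mark in","top",342,238.6,.04),("shoulder","top",353.8,244,.046),("tip","top",353.6,241,.1),("shoulder","side",314.4,258.6,.046),("tip","side",314,239,.1),
 ("cog teeth L","side",243,370,.005),("R","side",301.5,370,.005),("bot","side",272,399,.0),
 ("collar far","side",270.8,345.2,.05),("collar near","side",269.3,371.8,.05),("collar left","side",256,364.8,.05),("collar r","side",285,362,.05),("ctl","side",258,350.5,.05),("ctr","side",284.8,350,.05)]:print(n,c,ray(c,u,v,z)) 
E
```

```text
top [331 233  10   6  19] [335.7368 235.1579] [0.6268 0.0024 0.013 ] [0.6234 0.0019 0.04  ] [  0.8913   0.4534 335.7368 235.1579]
top [469 281   2   7  12] [469.5833 284.4167] [ 0.5191 -0.2642  0.013 ] [ 0.5186 -0.2576  0.04  ] [  0.0761  -0.9971 469.5833 284.4167]
side [320 243   3   5  11] [321.     244.4545] [0.6329 0.0372 0.013 ] [0.6275 0.0102 0.04  ] [ -0.       1.     321.     244.4545]
side [290 367   9   4  36] [294.  368.5] [ 0.5219 -0.2647  0.013 ] [ 0.5207 -0.2802  0.04  ] [  1.    0.  294.  368.5]
cog disc top [ 0.4833 -0.2562  0.008 ]
rib in top [ 0.5127 -0.2639  0.013 ]
rib out top [ 0.5291 -0.2669  0.013 ]
rib in side [ 0.5085 -0.2622  0.013 ]
rib out side [ 0.5307 -0.2667  0.013 ]
mark out top [0.6293 0.0136 0.04  ]
mark in top [ 0.6161 -0.0105  0.04  ]
shoulder top [ 0.6039 -0.0336  0.046 ]
tip top [ 0.6038 -0.0324  0.1   ]
shoulder side [ 0.6038 -0.0354  0.046 ]
tip side [ 0.6046 -0.031   0.1   ]
cog teeth L side [ 0.4311 -0.2446  0.005 ]
R side [ 0.5351 -0.2658  0.005 ]
bot side [ 0.476  -0.3073  0.    ]
collar far side [ 0.4869 -0.2324  0.05  ]
collar near side [ 0.4783 -0.2836  0.05  ]
collar left side [ 0.4575 -0.266   0.05  ]
collar r side [ 0.507  -0.2706  0.05  ]
ctl side [ 0.4635 -0.2386  0.05  ]
ctr side [ 0.51   -0.2471  0.05  ]
```

Estimates: cog at (0.4835, -0.256) with yaw about -11°, hub at (0.604, -0.0335) with yaw 61.3°. The sizes and heights agree with the given dimensions. I'll move over the cog now.

```bash
cat >> h.py <<'E'
from scipy.spatial.transform import Rotation as R
def go(x,y,z,yyaw):
    "shift in cm and twist to a tool-down pose with tool y at yyaw deg (mod 180)"
    o=bot.get_obs();Q=R.from_quat(o["tool_rot"]).as_matrix()
    d=Q.T@(np.array([x,y,z])-o["eef_pos"])*100
    cur=np.degrees(np.arctan2(Q[1,1],Q[0,1]));t=-((yyaw-cur+90)%180-90)
    print("shift",d.round(2),"twist",round(np.radians(t),3),"| pos",o["eef_pos"].round(4),"yaw",cur.round(1),"tilt",Q[2].round(4),"F",o["ft_force"].round(1),"w",round(o["grip_width"],4),"gf",o["grasp_force"],"t",o["clock"])
E
python3 -c "
from h import *
go(.4835,-.256,.13,-71)"
```

```text
shift [ 40.63 -13.36  10.13] twist -0.085 | pos [ 0.1222 -0.4849  0.2313] yaw -75.9 tilt [ 0.  0. -1.] F [-0.5 -0.3  0.2] w 0.0854 gf 0.0 t 0.8
```

send_rows(
  motion="-1 5 -1.6 0 0; -1 10 -3.2 0 0; -1 15 -4.8 0 0; -1 20 -6.5 0 0; -1 24 -7.8 0 -0.08",
)

```text
clock: 1.3
eef_pos: [0.3352, -0.3507, 0.2316]
tool_rot: [0.987, 0.163, 0.0, 0.0]
ft_force: [0.0, -0.8, -0.2]
grip_width: 0.0853
grasp_force: 0.0
```

```bash
python3 -c "
from h import *
go(.4835,-.256,.13,-71)"
```

```text
shift [17.09 -4.19 10.16] twist -0.003 | pos [ 0.3352 -0.3507  0.2316] yaw -71.2 tilt [ 2.e-04  7.e-04 -1.e+00] F [ 0.  -0.8 -0.2] w 0.0853 gf 0.0 t 1.3
```

send_rows(
  motion="-1 4.5 -1.1 2 0; -1 9 -2.2 4 0; -1 13.5 -3.3 6.5 0; -1 17.1 -4.2 9.5 0; -1 17.1 -4.2 10 0",
)

```text
clock: 1.8
eef_pos: [0.4839, -0.2533, 0.1273]
tool_rot: [0.986, 0.166, -0.002, -0.002]
ft_force: [-0.6, 0.6, -0.0]
grip_width: 0.0857
grasp_force: 0.0
```

```bash
python3 - <<'E'
from h import *
for c in("top","side"):
    im=vision.camera(c);cv2.imwrite(f"pics/{c}1.png",im[:,:,::-1])
go(.4835,-.256,.045,-71)
t=cv2.imread("pics/top1.png");s=cv2.imread("pics/side1.png")
cv2.imwrite("pics/m1.png",np.hstack([crop(t,467,302,80,100,5),crop(s,272,350,80,100,5)]))
E
```

```text
shift [0.2  0.09 8.45] twist -0.003 | pos [ 0.4816 -0.2559  0.1295] yaw -71.1 tilt [-0.0033 -0.0028 -1.    ] F [-0.4 -0.8  0.9] w 0.0854 gf 0.0 t 1.9
```

View pics/m1.png

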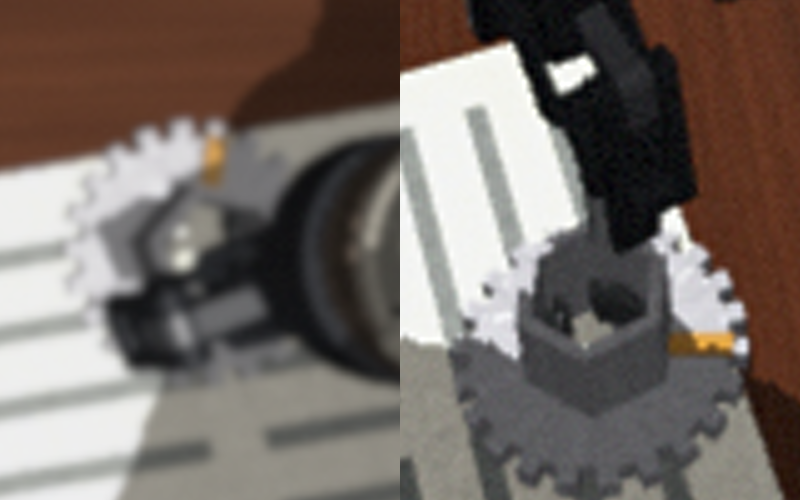

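```bash
python3 - <<'E'
from h import *
for c in("top","side"):
  for p in[(.4976,-.297,.145),(.4696,-.215,.145),(.4836,-.256,.13),(.4836,-.256,.05),(.4836,-.256,.0)]:print(c,p,proj(c,p).round(1))
s=cv2.imread("pics/side1.png");cv2.imwrite("pics/m2.png",crop(s,272,330,120,140,4))
E
```

```text
top (0.4976, -0.297, 0.145) [508.2 294.5]
top (0.4696, -0.215, 0.145) [461.6 311.9]
top (0.4836, -0.256, 0.13) [482.5 303. ]
top (0.4836, -0.256, 0.05) [471.1 302.5]
top (0.4836, -0.256, 0.0) [464.9 302.2]
side (0.4976, -0.297, 0.145) [277.6 345.5]
side (0.4696, -0.215, 0.145) [254.3 306.2]
side (0.4836, -0.256, 0.13) [266.3 330.5]
side (0.4836, -0.256, 0.05) [270.5 357. ]
side (0.4836, -0.256, 0.0) [272.8 371.7]
```

View pics/m2.png

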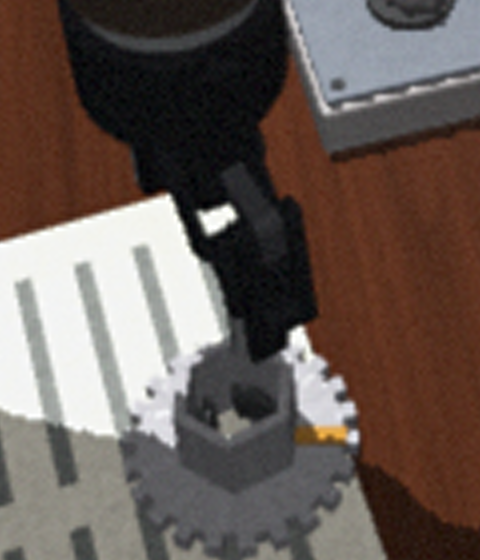

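The crop agrees with the model: collar top at about (271,358) against (270.5,357) predicted, and the fingers straddle the collar. I'll descend and grip.

send_rows(
  motion="-1 0 0 4 0; -1 0 0 7 0; -1 0 0 9.5 0; -1 0 0 11.2 0; -1 0 0 11.2 0",
)

```text
clock: 2.4
eef_pos: [0.4799, -0.2578, 0.0183]
tool_rot: [0.987, 0.161, -0.002, -0.001]
ft_force: [-0.0, 0.6, -0.2]
grip_width: 0.0852
grasp_force: 0.0
```

send_rows(
  motion="1 0 0 0 0; 1 0 0 0 0; 1 0 0 0 0; 1 0 0 0 0; 1 0 0 0 0",
)

```text
clock: 2.9
eef_pos: [0.4835, -0.2581, 0.0214]
tool_rot: [0.987, 0.162, 0.001, 0.001]
ft_force: [-1.0, 0.3, 7.0]
grip_width: 0.0489
grasp_force: 64.8
```

send_rows(
  motion="1 0 0 0 0; 1 0 0 0 0; 1 0 0 0 0; 1 0 0 0 0; 1 0 0 0 0",
)

```text
clock: 3.4
eef_pos: [0.4835, -0.2581, 0.0215]
tool_rot: [0.987, 0.162, 0.001, 0.001]
ft_force: [-0.6, -0.3, 6.0]
grip_width: 0.049
grasp_force: 64.8
```

send_rows(
  motion="1 0 0 -2 0; 1 0 0 -6 0; 1 0 0 -10 0; 1 0 0 -13.5 0; 1 0 0 -13.5 0",
)

```text
clock: 3.9
eef_pos: [0.4856, -0.2589, 0.1604]
tool_rot: [0.987, 0.163, 0.005, 0.004]
ft_force: [0.7, -1.1, -2.8]
grip_width: 0.0491
grasp_force: 64.0
```

```bash
python3 - <<'E'
from h import *
go(.604,-.0335,.165,1.3)
E
```

```text
shift [ 18.46 -17.54  -0.46] twist -1.267 | pos [ 0.4856 -0.2589  0.1604] yaw -71.3 tilt [ 0.0078  0.0084 -0.9999] F [ 0.7 -1.1 -2.8] w 0.0491 gf 63.95211696624756 t 3.9
```

send_rows(
  motion="1 2 -2 0 -0.14; 1 4 -4 0 -0.28; 1 6 -6 0 -0.42; 1 8 -8 0 -0.56; 1 10 -10 0 -0.7",
)

```text
clock: 4.4
eef_pos: [0.5441, -0.1291, 0.1528]
tool_rot: [0.87, 0.494, -0.001, -0.001]
ft_force: [0.3, -0.1, -3.5]
grip_width: 0.0491
grasp_force: 63.8
```

```bash
python3 - <<'E'
from h import *
go(.604,-.0335,.165,1.3)
E
```

```text
shift [11.28  0.23 -1.24] twist -0.561 | pos [ 0.5441 -0.1291  0.1528] yaw -30.8 tilt [-0.001  -0.0027 -1.    ] F [ 0.3 -0.1 -3.5] w 0.0491 gf 63.826396465301514 t 4.4
```

send_rows(
  motion="1 3 0 0 -0.14; 1 6 0 0 -0.28; 1 9 0.1 0 -0.42; 1 11.3 0.2 0 -0.56; 1 11.3 0.2 0 -0.56",
)

```text
clock: 4.9
eef_pos: [0.6057, -0.0317, 0.1524]
tool_rot: [0.699, 0.715, -0.0, -0.001]
ft_force: [-0.8, -0.3, -4.3]
grip_width: 0.049
grasp_force: 63.8
```

```bash
python3 - <<'E'
from h import *
for c in("top","side"):
    im=vision.camera(c);cv2.imwrite(f"pics/{c}3.png",im[:,:,::-1])
go(.604,-.0335,.15,1.3)
# expected points for the cog if centred over the hub, underside at zu
o=bot.get_obs();zu=o["eef_pos"][2]-.0215;print("zu",zu)
for c in("top","side"):
  for n,p in[("ctr under",(.604,-.0335,zu)),("ctr collar top",(.604,-.0335,zu+.05)),("tip",(.604,-.0335,.1)),("rib mid",(.604+.0385*np.cos(np.radians(61.3)),-.0335+.0385*np.sin(np.radians(61.3)),zu+.013))]:print(c,n,proj(c,p).round(1))
t=cv2.imread("pics/top3.png");s=cv2.imread("pics/side3.png")
cv2.imwrite("pics/m3.png",np.hstack([crop(t,353,243,80,120,5),crop(s,314,225,80,120,5)]))
E
```

```text
shift [ 0.07 -0.01  0.26] twist -0.006 | pos [ 0.6041 -0.0342  0.1526] yaw 0.9 tilt [-3.0e-04 -3.3e-03 -1.0e+00] F [-1.2  0.5 -3.6] w 0.0492 gf 63.81821393966675 t 5.0
zu 0.13108344741485659
top ctr under [354.4 239. ]
top ctr collar top [354.9 235.5]
top tip [354.2 240.9]
top rib mid [335.3 228.4]
side ctr under [313.7 228.7]
side ctr collar top [313.3 209.6]
side tip [314.  239.8]
side rib mid [319.4 211.9]
```

View pics/m3.png

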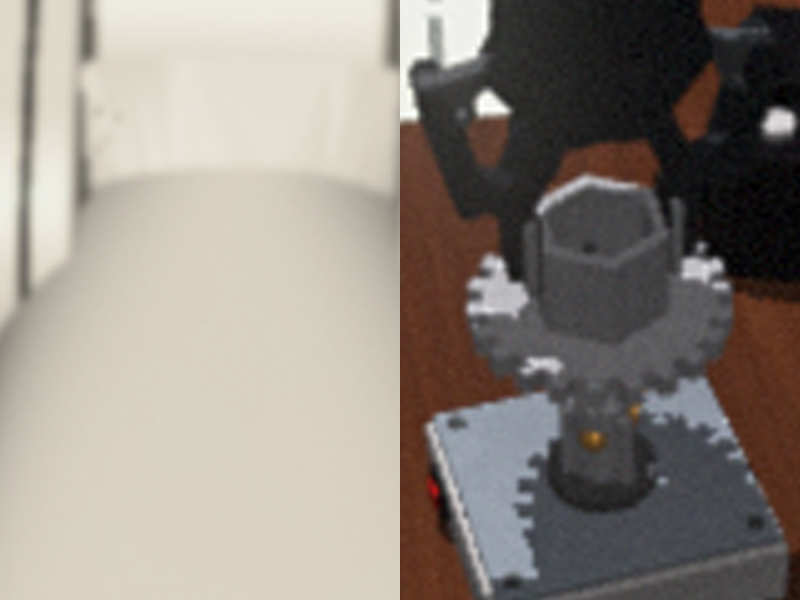

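The side view shows the cog level at about (314,228) and centred over the hub within about 1 mm. The rib is hidden behind the collar, as expected for the right yaw. I'll descend in stages.

send_rows(
  motion="1 0 0 1.5 0; 1 0 0 3 0; 1 0 0 4 0; 1 0 0 4.5 0; 1 0 0 4.5 0",
)

```text
clock: 5.5
eef_pos: [0.6041, -0.0352, 0.1083]
tool_rot: [0.702, 0.712, -0.001, -0.001]
ft_force: [0.2, -0.6, -4.0]
grip_width: 0.0488
grasp_force: 63.8
```

send_rows(
  motion="1 0 0 0.3 0; 1 0 0 0.6 0; 1 0 0 0.9 0; 1 0 0 0.9 0; 1 0 0 0.9 0",
)

```text
clock: 6.0
eef_pos: [0.6052, -0.0348, 0.1003]
tool_rot: [0.701, 0.713, -0.0, 0.0]
ft_force: [-0.6, -0.9, -3.7]
grip_width: 0.0491
grasp_force: 63.8
```

The underside is about 9 mm below the ridge with no contact force, so the splines are engaged. I'll press on.

send_rows(
  motion="1 0 0 0.3 0; 1 0 0 0.6 0; 1 0 0 0.9 0; 1 0 0 1.1 0; 1 0 0 1.1 0",
)

```text
clock: 6.5
eef_pos: [0.6054, -0.0343, 0.0903]
tool_rot: [0.701, 0.713, 0.001, 0.0]
ft_force: [-0.9, 1.2, 2.1]
grip_width: 0.0489
grasp_force: 64.2
```

```bash
python3 - <<'E'
from h import *
go(.604,-.0335,.0665,1.3)
E
```

```text
shift [ 0.08 -0.15  2.38] twist -0.006 | pos [ 0.6054 -0.0343  0.0903] yaw 0.9 tilt [ 7.0e-04  1.5e-03 -1.0e+00] F [-0.9  1.2  2.1] w 0.0489 gf 64.19829726219177 t 6.5
```

send_rows(
  motion="1 0 0 0.4 0; 1 0 0 0.8 0; 1 0 0 1.2 0; 1 0 0 1.6 0; 1 0 0 1.6 0",
)

```text
clock: 7.0
eef_pos: [0.6046, -0.0345, 0.0706]
tool_rot: [0.701, 0.713, -0.001, -0.001]
ft_force: [3.5, 2.5, -13.7]
grip_width: 0.0489
grasp_force: 63.8
```

send_rows(
  motion="1 0 0 0.2 0; 1 0 0 0.4 0; 1 0 0 0.6 0; 1 0 0 0.7 0; 1 0 0 0.7 0",
)

```text
clock: 7.5
eef_pos: [0.6043, -0.0351, 0.0675]
tool_rot: [0.702, 0.713, -0.0, -0.0]
ft_force: [-4.7, 1.2, 4.1]
grip_width: 0.0491
grasp_force: 65.5
```

send_rows(
  motion="1 0 0 0.1 0; 1 0 0 0.2 0; 1 0 0 0.3 0; 1 0 0 0.3 0; 1 0 0 0.3 0",
)

```text
clock: 8.0
eef_pos: [0.6043, -0.0351, 0.0674]
tool_rot: [0.702, 0.713, 0.0, 0.001]
ft_force: [-10.3, 1.4, 17.1]
grip_width: 0.0492
grasp_force: 67.4
```

The position is at a hard stop while the force rises, so the cog is seated. I'll release it and retreat.

send_rows(
  motion="1 0 0 -0.3 0; -1 0 0 -0.3 0; -1 0 0 -0.3 0; -1 0 0 -0.3 0; -1 0 0 -0.3 0",
)

```text
clock: 8.5
eef_pos: [0.6056, -0.0349, 0.0664]
tool_rot: [0.701, 0.713, 0.0, 0.0]
ft_force: [0.1, 0.2, 0.0]
grip_width: 0.0854
grasp_force: 0.0
```

send_rows(
  motion="-1 0 0 0 0; -1 0 0 0 0; -1 0 0 0 0; -1 0 0 -2 0; -1 0 0 -4 0",
)

```text
clock: 9.0
eef_pos: [0.6043, -0.0347, 0.1059]
tool_rot: [0.701, 0.713, -0.001, -0.001]
ft_force: [0.2, -0.0, 0.0]
grip_width: 0.0855
grasp_force: 0.0
```

send_rows(
  motion="-1 0 0 -4 0; -1 0 0 -8 0; -1 -4 0 -10 0; -1 -8 0 -10 0; -1 -12 0 -10 0",
)

```text
clock: 9.5
eef_pos: [0.6078, -0.1557, 0.208]
tool_rot: [0.701, 0.713, 0.001, 0.001]
ft_force: [0.4, -0.2, 0.3]
grip_width: 0.0853
grasp_force: 0.0
```

send_rows(
  motion="-1 -4 0 0 0; -1 -8 0 0 0; -1 -12 0 0 0; -1 -12 0 0 0; -1 -12 0 0 0",
)

```text
clock: 10.0
eef_pos: [0.6085, -0.2756, 0.2057]
tool_rot: [0.702, 0.712, 0.0, -0.001]
ft_force: [0.8, -0.4, 0.3]
grip_width: 0.0855
grasp_force: 0.0
```

```bash
python3 - <<'E'
from h import *
for c in("top","side"):
    im=vision.camera(c);cv2.imwrite(f"pics/{c}4.png",im[:,:,::-1])
o=bot.get_obs();print(o["clock"],o["eef_pos"],o["grip_width"],o["ft_force"])
c0=np.array([.604,-.0335,0])
for c in("top","side"):
  for n,z in(("under",.046),("disc top",.056),("collar top",.096)):print(c,n,proj(c,c0+[0,0,z]).round(1),"rib",proj(c,c0+[.0185,.0338,.059]).round(1))
t=cv2.imread("pics/top4.png");s=cv2.imread("pics/side4.png")
cv2.imwrite("pics/m4.png",np.hstack([crop(t,353,243,80,120,5),crop(s,314,245,80,120,5)]))
E
```

```text
10.1 [ 0.60891786 -0.27376106  0.2061622 ] 0.0852790947531499 [ 0.1674225  -0.14481044 -0.00918973]
top under [353.8 244. ] rib [336.3 234.4]
top disc top [353.8 243.4] rib [336.3 234.4]
top collar top [354.1 241.1] rib [336.3 234.4]
side under [314.3 258. ] rib [319.6 241.7]
side disc top [314.3 254.7] rib [319.6 241.7]
side collar top [314.  241.2] rib [319.6 241.7]
```

View pics/m4.png

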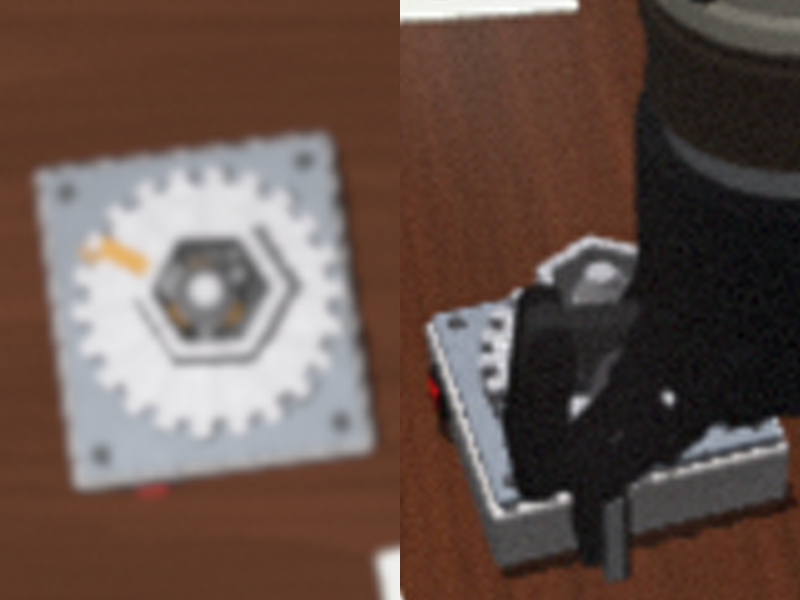

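The top view shows the cog centred at about (353.5,243.5), with the rib in line with the housing mark and the nose and balls inside the bore. In the side view the collar rim's far corner is at row 232.6, which matches the seated height. I'm handing in.

```bash
python3 -c "
from h import *
print(workorder.job_done())"
```

```text
the job is handed in; nothing more can be done
None
```

I fitted the large cog on the hub with its slot on the master spline and pressed it home against the shoulder. I then let go and handed the job in at about 10 s; I didn't re-measure the small cog, camera, lens or clamp, and no verdict came back.

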